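# Lock the module into its test fixture

### The job

Two identical test fixtures stand on the electronics bench; only one has a steel module sitting in its nest. Turn the orange knob of that loaded fixture clockwise until it clicks past its detent, so that its clamp arm stays locked over the module, then let go. Leave the module in its nest and do not turn the knob of the empty fixture.

Things in the scene. Friction and masses are not known exactly. Their poses are not given: they have to be found in the camera images.
- lock_knob_grip (a point): Grip point of the loaded fixture's knob, on its vertical axis, 64 mm above the bench: an orange bar 52 long, 16 thick, its top at 80 mm, rising from a black disc 54 across (disc top at 41 mm) on a 110 x 165 x 12 mm aluminium plate fixed to the bench. x runs along the bar, y across it, z up; they turn with the knob. A flat steel clamp arm, top at 41 mm, reaches 78 mm from the axis along +x.
- lock_knob (a joint): Angle of that knob in rad, growing clockwise seen from above: 0 = open, against its stop (start), 1.2 = locked, against its stop, clamp arm over the module. A snap detent resists with about 0.1 N m at 0, falling to nothing half-way (0.6); past 0.75 it snaps on to 1.2 by itself when let go and stays; let go before 0.45 it springs back to 0.
- module_center (a point): Centre of the steel module lying loose in the loaded fixture's nest: a flat square box 50 x 50 x 18 mm, this point 21 mm above the bench and 78 mm from the knob's axis; nest walls 8 mm high. The locked clamp arm passes 3 mm above it without touching. A like module lies in a blue tray at the side: not this one.
- spare_knob (a joint): Angle of the like knob on the empty fixture, in rad, 0 = open as at the start; not to be turned.
Things that resemble listed ones, but are neither listed nor needed, are in the scene too. What is shaped like the part that bears lock_knob_grip but yellow is not meant.

How it is judged:
By the outcome, as a careful person would: the job done as asked, in the order asked, and still so for the second after the job is handed in, with the robot touching nothing.
It also fails if it takes over 35 s, if anything falls off the work surface, if the arm or the gripper's body presses on something with over 40 N, if the wrist force passes 120 N, or if a joint passes its speed limit or range.

### The arm

A 7-joint arm with a two-finger parallel gripper is mounted at the origin on the work surface. World frame = base frame: x ahead of the robot, y to its left, z up, the work surface at z = 0. Lengths are in m, angles in rad, forces in N, time in s.
With the tool pointing down it reaches from about 0.35 to 0.9 m from the base axis. Payload 19.9 kg.
Tool frame: the origin (TCP) lies midway between the tips of the shut fingers; the grasp point (between the pads) lies 19 mm behind it; x points along the fingers, y is the direction in which the jaws open and shut, and the axes are right-handed (so a half turn about x gives the same grasp; the last joint's range is limited). The gripper opens to 94 mm and grips with 3 to 60 N. Pads are 16 mm wide; open, the fingers measure 119 mm over their backs; the gripper's body (75 mm by 177 mm) begins 78 mm behind the grasp point.
Start: joints at [1.065, 0.417, -0.01, 1.614, 0.005, 1.111, -0.053], TCP at [0.28, -0.559, 0.205] pointing down, gripper open.
Joint ranges: [-2.81, 2.81], [-0.39, 2.02], [-1.27, 1.25], [0.06, 2.57], [-1.19, 4.33], [0.19, 2], [-2.82, 2.82]. Speed limits (rad/s): [1.89, 1.89, 2.39, 2.39, 3.01, 3.01, 3.01].

### API

Orientations are given as a unit quaternion [w, x, y, z].
In Python, from plant import * gives the robot as it stands.
- The arm moves only by the tool apply_moves, never from a script. Its argument "commands" is a list of rows, each a list of 7 numbers: the closure, from 0 (fully open) to 1 (shut), then the shift along the world's x, y, z in cm, then the turn, a rotation vector about the world's x, y, z in degrees. A call has 1 to 8 rows; each row shifts and turns the pose as measured when the row begins; what a row does not reach is not made up. A row lasts 1/8 s, in which the tool goes at most 62.5 mm and 10.7 degrees, less where a joint would pass 70% of its speed; a pose out of reach is approached as far as the arm can. A call is refused whole if a number of a shift passes 6.25 or a number of a turn 10.7, either way. A call with a gripper value outside its range is refused whole. The fingers move at their own pace and stop on an object; "grip_force" is the grip in N (left out, the last holds). Time passes only in rows, so rows that do not move let the fingers close. It gives the time, the measured TCP pose, the force and the opening at its end, in the units of the state.
- observe(): the state, without advancing time (a new reading comes with each control period).
- grab_frame(name): name is "side" or "top" or "wrist"; returns a dict with "pixels" (420x560x3 uint8, red, green, blue), "fov_y" (degrees; the focal length in pixels is half the picture's height over the tangent of half this angle, whatever the lens; pixels are square), "cx", "cy" (the principal point, pixels), "world_to_cam" (4x4, takes a point from world to camera coordinates). Camera axes: x right, y down, z forward; pixel columns grow to the right and rows downward; lengths in m; the calibration is good to about 2 mm. The wrist camera is an equidistant fisheye: a pixel r from the principal point sees the ray r / f radians off the axis. A picture is of the moment at which its call begins. There is no depth.
- finish_job(): hands the job in, once; it reports no verdict.
The state is a dict: "time": time; "joint_pos": joint angles; "qvel": joint speeds; "tau": joint torques, N m; "tcp_pos": TCP position; "tcp_rot": TCP orientation; "ft_force": force on the tool from outside, world axes, zero at the start; "ft_torque": the same for the moment, N m; "width": finger opening in m.
Only numpy, scipy, OpenCV 4.12 (cv2) and the standard library are available. Lean on these libraries where they do the work, as an engineer would, in place of code of your own. Each camera call takes 0.05 s, during which the arm holds its last target. There are 200 camera calls.

## Working session

There is one attempt and no reset: what is moved stays moved. The work goes in short steps, Python scripts to look and compute and a tool call to move; the robot and the scene stay as the last step left them, time stands still between calls to the robot, and variables do not carry over. Pictures are saved under pics/ and viewed, about 8 in all and at most 12, crops included, and the job is handed in when it is done.

Besides the shell and the picture viewer there is one more tool, called after "Emit:" in YAML: its name, and indented under it one key for each argument. apply_moves: Moves the arm, as the interface text tells. Its arguments: {"type":"object","properties":{"commands":{"type":"array"},"grip_force":{"type":"number"}},"required":["commands"]}

```bash
mkdir -p pics; cat > h.py <<'E'
from plant import *
import numpy as np, cv2
def snap(n,f):
    g=grab_frame(n); cv2.imwrite('pics/'+f,g['pixels'][:,:,::-1]); np.savez('pics/'+f+'.npz',**{k:v for k,v in g.items()}); return g
def ray(g,u,v):
    H=420; f=H/2/np.tan(np.radians(float(g['fov_y']))/2)
    T=np.array(g['world_to_cam']); d=np.array([u-float(g['cx']),v-float(g['cy'])])
    if g.get('fish'):
        r=np.hypot(*d); a=r/f; c=np.r_[np.sin(a)*d/max(r,1e-9),np.cos(a)]
    else: c=np.r_[d/f,1]
    R=T[:3,:3]; return -R.T@T[:3,3], R.T@c
def atz(g,u,v,z):
    o,d=ray(g,u,v); return o+d*(z-o[2])/d[2]
def load(f,fish=False):
    g=dict(np.load('pics/'+f+'.npz')); g['fish']=fish; return g
E
python3 - <<'E'
from h import *
a=snap('top','t0.png');b=snap('side','s0.png')
im=np.vstack([a['pixels'],b['pixels']])[:,:,::-1]
print(a['world_to_cam'],b['world_to_cam'],a['fov_y'],b['fov_y'])
s=observe();print(s['time'],s['tcp_pos'],s['tcp_rot'],s['width'])
E
```

```text
[[ 0.01991638 -0.99979906 -0.00227585 -0.25098781]
 [-0.9899037  -0.01939965 -0.14040768  0.47894793]
 [ 0.14033532  0.00504928 -0.99009116  1.75335521]
 [ 0.          0.          0.          1.        ]] [[-0.89437292 -0.44731928 -0.00159232  0.31773817]
 [-0.24885765  0.50051917 -0.82918661  0.29598337]
 [ 0.37170814 -0.74120579 -0.55896962  1.09198725]
 [ 0.          0.          0.          1.        ]] 43.300333973959795 43.16263184057506
0.1 [ 0.27942989 -0.55869109  0.20489953] [-0.16213505 -0.68806364 -0.16287141  0.68829757] 0.09372743675659498
```

View pics/t0.png

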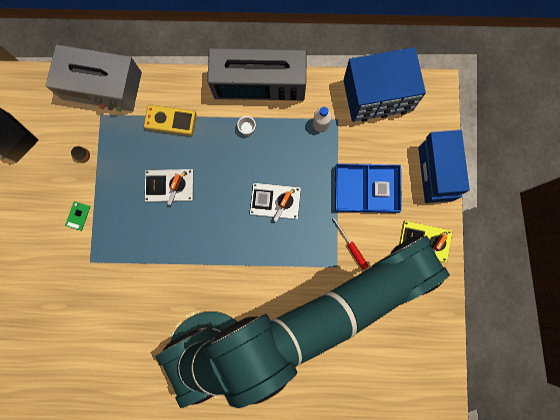

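View pics/s0.png

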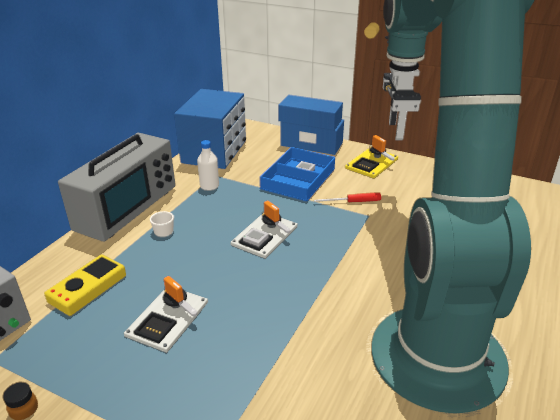

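The top view shows the loaded fixture at about (275,200), with its knob near (284,203). The empty one is at about (168,185). A yellow look-alike sits at the far right. I'll enlarge the loaded one.

```bash
python3 - <<'E'
import cv2,numpy as np
a=cv2.imread('pics/t0.png')[170:230,240:310]; b=cv2.imread('pics/s0.png')[190:265,220:310]
a=cv2.resize(a,(560,480),interpolation=cv2.INTER_CUBIC)
cv2.imwrite('pics/c0.png',a)
E
```

```text
(no output)
```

View pics/c0.png

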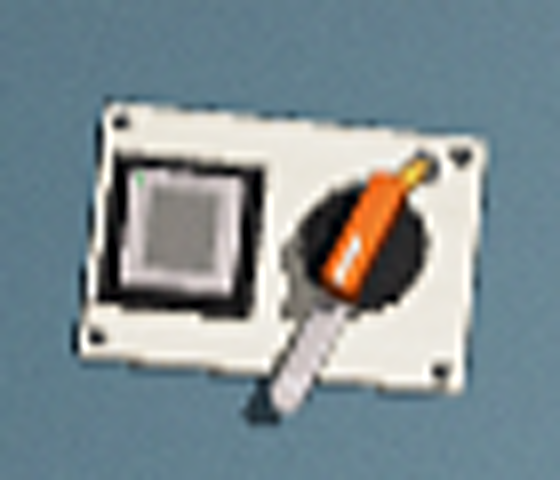

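```bash
python3 - <<'E'
from h import *
g=load('t0.png')
P=lambda u,v,z:atz(g,240+u/8-.5,170+v/8-.5,z)
for n,p in dict(disc=P(363,245,.041),tip=P(287,402,.041),mod=P(183,232,.030),bartop=P(366,236,.08),b1=P(397,180,.08),b2=P(340,290,.08)).items():print(n,p.round(4))
d=P(363,245,.041);
for q in (P(287,402,.041),P(183,232,.03)):
  e=q-d;print(np.hypot(*e[:2]),np.degrees(np.arctan2(e[1],e[0])))
e=P(340,290,.08)-P(397,180,.08);print(np.hypot(*e[:2]),np.degrees(np.arctan2(e[1],e[0])))
s=observe();from scipy.spatial.transform import Rotation as R
print(R.from_quat(np.roll(s['tcp_rot'],-1)).as_matrix().round(3))
E
```

```text
disc [ 0.509  -0.2389  0.041 ]
tip [ 0.4418 -0.2084  0.041 ]
mod [ 0.5148 -0.1624  0.03  ]
bartop [ 0.5067 -0.2403  0.08  ]
b1 [ 0.5303 -0.2526  0.08  ]
b2 [ 0.484  -0.2301  0.08  ]
0.07380230067802494 155.58375505168655
0.07673428653976418 85.65823332179734
0.0515481607052431 154.03207095973795
[[-0.001  0.447 -0.894]
 [ 0.001 -0.894 -0.447]
 [-1.    -0.001  0.   ]]
```

Disc centre is near (0.509, -0.239). The bar points at about 154.5°, and the module at about 86°, so the difference matches 1.2 rad. I'll bring the jaws over the knob with about +128° of turn.

Emit:
apply_moves:
  commands:
    - [0, 1.9, 2.67, 0, 0, 0, 10.6]
    - [0, 1.9, 2.67, 0, 0, 0, 10.6]
    - [0, 1.9, 2.67, 0, 0, 0, 10.6]
    - [0, 1.9, 2.67, 0, 0, 0, 10.6]
    - [0, 1.9, 2.67, 0, 0, 0, 10.6]
    - [0, 1.9, 2.67, 0, 0, 0, 10.6]
    - [0, 1.9, 2.67, 0, 0, 0, 10.6]
    - [0, 1.9, 2.67, 0, 0, 0, 10.6]

```text
time: 1.1
tcp_pos: [0.4325, -0.3388, 0.2025]
tcp_rot: [0.587, 0.391, 0.589, -0.394]
ft_force: [0.0, -0.1, 0.3]
width: 0.0938
```

Emit:
apply_moves:
  commands:
    - [0, 1.8, 2.4, -0.5, 0, 0, 10.4]
    - [0, 1.8, 2.4, -0.5, 0, 0, 10.4]
    - [0, 1.8, 2.4, -0.5, 0, 0, 10.4]
    - [0, 1.8, 2.4, -0.5, 0, 0, 10.4]
    - [0, 0.2, 0.2, 0, 0, 0, 0]
    - [0, 0, 0, 0, 0, 0, 0]

```text
time: 1.85
tcp_pos: [0.5085, -0.2356, 0.1808]
tcp_rot: [0.69, 0.148, 0.692, -0.15]
ft_force: [-1.1, 0.5, -0.4]
width: 0.0942
```

```bash
python3 - <<'E'
from h import *
g=snap('wrist','w0.png')
cv2.imwrite('pics/w0b.png',cv2.resize(g['pixels'][:,:,::-1],(800,600),interpolation=cv2.INTER_CUBIC))
s=observe();from scipy.spatial.transform import Rotation as R
M=R.from_quat(np.roll(s['tcp_rot'],-1)).as_matrix();print(s['tcp_pos'],M.round(3),np.degrees(np.arctan2(M[1,1],M[0,1])),s['joint_pos'],g['fov_y'])
E
```

```text
[ 0.5084558  -0.23570199  0.18088584] [[-0.004  0.412  0.911]
 [-0.003  0.911 -0.412]
 [-1.    -0.004 -0.003]] 65.65533490125966 [ 0.82970307  0.38126574 -0.56518431  1.78548155  0.23693623  1.04525713
  1.32236616] 65.70646984690485
```

View pics/w0b.png

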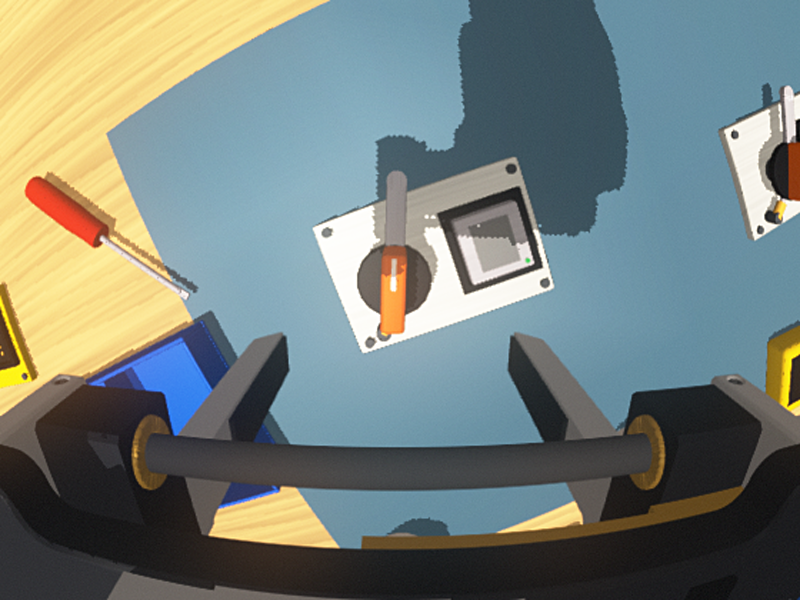

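```bash
python3 - <<'E'
from h import *
g=load('w0.png',True); P=lambda u,v,z:atz(g,u*.7,v*.7,z)
for n,p in dict(disc=P(394,281,.041),b1=P(395,248,.08),b2=P(393,333,.08),bm=P(394,290,.08),tip=P(397,172,.041),mod=P(490,240,.03)).items():print(n,p.round(4))
e=P(395,248,.08)-P(393,333,.08);print(np.hypot(*e[:2]),np.degrees(np.arctan2(e[1],e[0])))
e=P(397,172,.041)-P(394,281,.041);print(np.hypot(*e[:2]),np.degrees(np.arctan2(e[1],e[0])))
im=g['pixels'][155:250,210:400,::-1]
cv2.imwrite('pics/w0c.png',cv2.resize(im,(760,380),interpolation=cv2.INTER_CUBIC))
E
```

```text
disc [ 0.5088 -0.2401  0.041 ]
b1 [ 0.4817 -0.2265  0.08  ]
b2 [ 0.5314 -0.2506  0.08  ]
bm [ 0.5056 -0.2381  0.08  ]
tip [ 0.44   -0.2066  0.041 ]
mod [ 0.5119 -0.165   0.03  ]
0.05515254010097629 154.19347441368856
0.07650413173242097 154.00882866498642
```

View pics/w0c.png

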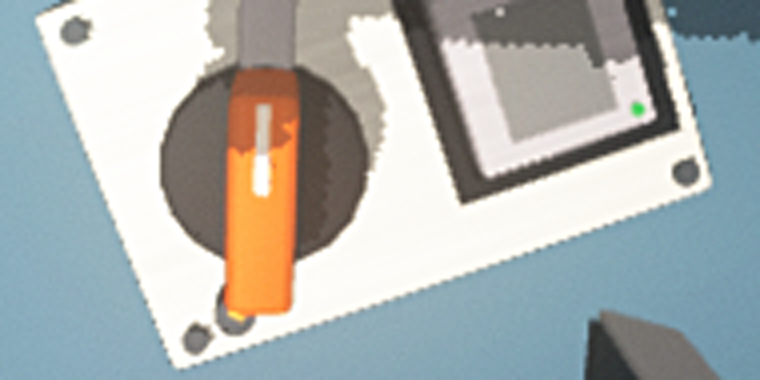

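The crop shows the knob bar lined up with the jaws, with the disc centre at about (0.508, -0.2395). The brass pin by the bar's rear end is low and clear of the fingers. I'll centre and go down.

Emit:
apply_moves:
  commands:
    - [0, -0.1, -0.36, -1.0, 0, 0, -1.4]
    - [0, 0, 0, -3, 0, 0, 0]
    - [0, 0, 0, -3, 0, 0, 0]
    - [0, 0, 0, -2.5, 0, 0, 0]
    - [0, 0, 0, -1.5, 0, 0, 0]
    - [0, 0, 0, 0, 0, 0, 0]
  grip_force: 20

```text
time: 2.65
tcp_pos: [0.5041, -0.2446, 0.0658]
tcp_rot: [0.686, 0.162, 0.689, -0.166]
ft_force: [0.5, 0.2, 0.6]
width: 0.0942
```

Emit:
apply_moves:
  commands:
    - [0, 0.35, 0.5, -0.8, 0, 0, 1.0]
    - [0, 0, 0, -0.6, 0, 0, 0]
    - [0, 0, 0, 0, 0, 0, 0]

```text
time: 3.02
tcp_pos: [0.5088, -0.2398, 0.0524]
tcp_rot: [0.689, 0.155, 0.69, -0.16]
ft_force: [-0.7, 0.6, -0.2]
width: 0.0939
```

```bash
cat >> h.py <<'E'
def st():
    from scipy.spatial.transform import Rotation as R
    s=observe(); M=R.from_quat(np.roll(s['tcp_rot'],-1)).as_matrix()
    print(s['time'],s['tcp_pos'].round(4) if hasattr(s['tcp_pos'],'round') else s['tcp_pos'],'yaw',np.degrees(np.arctan2(M[1,1],M[0,1])).round(2),'xaxis',M[:,0].round(3),s['width'],s['ft_force'],s['ft_torque'])
E
python3 -c "from h import *;st()"
```

```text
3.025 [ 0.5088 -0.2398  0.0524] yaw 64.25 xaxis [-0.003 -0.006 -1.   ] 0.09385027442349113 [-0.69585789  0.55722374 -0.18586226] [ 0.06028459 -0.12928556  0.01764182]
```

Emit:
apply_moves:
  commands:
    - [1, -0.05, 0, -0.3, 0, 0, 0]
    - [1, 0, 0, 0, 0, 0, 0]
    - [1, 0, 0, 0, 0, 0, 0]
    - [1, 0, 0, 0, 0, 0, 0]
    - [1, 0, 0, 0, 0, 0, 0]
    - [1, 0, 0, 0, 0, 0, 0]
  grip_force: 20

```text
time: 3.78
tcp_pos: [0.5086, -0.2402, 0.0501]
tcp_rot: [0.689, 0.155, 0.689, -0.16]
ft_force: [0.0, -0.6, -0.1]
width: 0.0373
```

Emit:
apply_moves:
  commands:
    - [1, 0, 0, 0, 0, 0, 0]
    - [1, 0, 0, 0, 0, 0, 0]
    - [1, 0, 0, 0, 0, 0, 0]
    - [1, 0, 0, 0, 0, 0, 0]

```text
time: 4.28
tcp_pos: [0.5088, -0.2398, 0.0501]
tcp_rot: [0.689, 0.155, 0.689, -0.16]
ft_force: [-0.0, 0.6, 0.4]
width: 0.0161
```

```bash
python3 -c "from h import *;st()"
```

```text
4.275 [ 0.5088 -0.2398  0.0501] yaw 64.24 xaxis [-0.002 -0.007 -1.   ] 0.016083358081419682 [-0.01391027  0.59141011  0.42593098] [ 0.21339701 -0.21210719 -0.0750405 ]
```

The bar is gripped (16 mm) with almost no side load, so the jaws are centred. I'll turn it clockwise.

Emit:
apply_moves:
  commands:
    - [1, 0, 0, 0, 0, 0, -6]
    - [1, 0, 0, 0, 0, 0, -6]
    - [1, 0, 0, 0, 0, 0, -6]
    - [1, 0, 0, 0, 0, 0, -6]

```text
time: 4.78
tcp_pos: [0.509, -0.2395, 0.0501]
tcp_rot: [0.639, 0.299, 0.64, -0.303]
ft_force: [1.1, 1.4, -1.2]
width: 0.0157
```

```bash
python3 -c "from h import *;st()"
```

```text
4.775 [ 0.509  -0.2395  0.0501] yaw 39.58 xaxis [-0.004 -0.005 -1.   ] 0.015676897322210503 [ 1.12161514  1.39450122 -1.19146767] [ 0.35766242 -0.4849478   0.05216444]
```

Turned 24.7° with the force near zero. About 41° more, aiming for a yaw near -2.

Emit:
apply_moves:
  commands:
    - [1, 0, 0, 0, 0, 0, -6]
    - [1, 0, 0, 0, 0, 0, -6]
    - [1, 0, 0, 0, 0, 0, -6]
    - [1, 0, 0, 0, 0, 0, -6]
    - [1, 0, 0, 0, 0, 0, -6]
    - [1, 0, 0, 0, 0, 0, -6]
    - [1, 0, 0, 0, 0, 0, -4]
    - [1, 0, 0, 0, 0, 0, 0]

```text
time: 5.78
tcp_pos: [0.5097, -0.2393, 0.0501]
tcp_rot: [-0.491, -0.506, -0.493, 0.509]
ft_force: [0.4, 0.4, 0.8]
width: 0.0157
```

```bash
python3 - <<'E'
from h import *
st();g=snap('side','s1.png');cv2.imwrite('pics/s1c.png',cv2.resize(g['pixels'][150:290,180:360,::-1],(720,560),interpolation=cv2.INTER_CUBIC))
E
```

```text
5.775 [ 0.5097 -0.2393  0.0501] yaw -1.76 xaxis [-0.005 -0.002 -1.   ] 0.015690568645244294 [0.43709974 0.40243352 0.82017191] [ 0.07926373 -0.22691182 -0.06565307]
```

View pics/s1c.png

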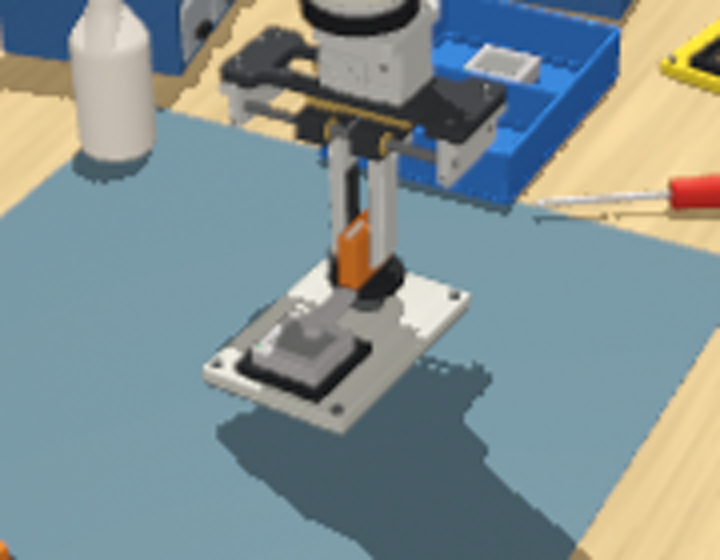

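The clamp arm now lies over the module, with the knob turned 66° (1.15 rad). I'll open the jaws, then rise.

Emit:
apply_moves:
  commands:
    - [0, 0, 0, 0, 0, 0, 0]
    - [0, 0, 0, 0, 0, 0, 0]
    - [0, 0, 0, 0, 0, 0, 0]
    - [0, 0, 0, 0, 0, 0, 0]
    - [0, 0, 0, 0, 0, 0, 0]
    - [0, 0, 0, 0, 0, 0, 0]
    - [0, 0, 0, 0, 0, 0, 0]
    - [0, 0, 0, 0, 0, 0, 0]

```text
time: 6.82
tcp_pos: [0.5094, -0.2397, 0.0501]
tcp_rot: [-0.492, -0.505, -0.494, 0.508]
ft_force: [0.2, 0.8, -0.2]
width: 0.0918
```

Emit:
apply_moves:
  commands:
    - [0, 0, 0, 1.5, 0, 0, 0]
    - [0, 0, 0, 3, 0, 0, 0]
    - [0, 0, 0, 3, 0, 0, 0]
    - [0, 0, 0, 3, 0, 0, 0]
    - [0, 0, 0, 3, 0, 0, 0]
    - [0, 0, 0, 0, 0, 0, 0]

```text
time: 7.58
tcp_pos: [0.5095, -0.2393, 0.1948]
tcp_rot: [-0.494, -0.505, -0.493, 0.508]
ft_force: [-0.2, -0.2, -0.0]
width: 0.0941
```

```bash
python3 - <<'E'
from h import *
st();g=snap('wrist','w2.png')
cv2.imwrite('pics/w2b.png',cv2.resize(g['pixels'][:,:,::-1],(800,600),interpolation=cv2.INTER_CUBIC))
E
```

```text
7.575 [ 0.5095 -0.2393  0.1948] yaw -1.49 xaxis [-0.003 -0.003 -1.   ] 0.09406120528156221 [-0.19336392 -0.16447788 -0.0271651 ] [-0.01308026 -0.13066448  0.01801687]
```

View pics/w2b.png

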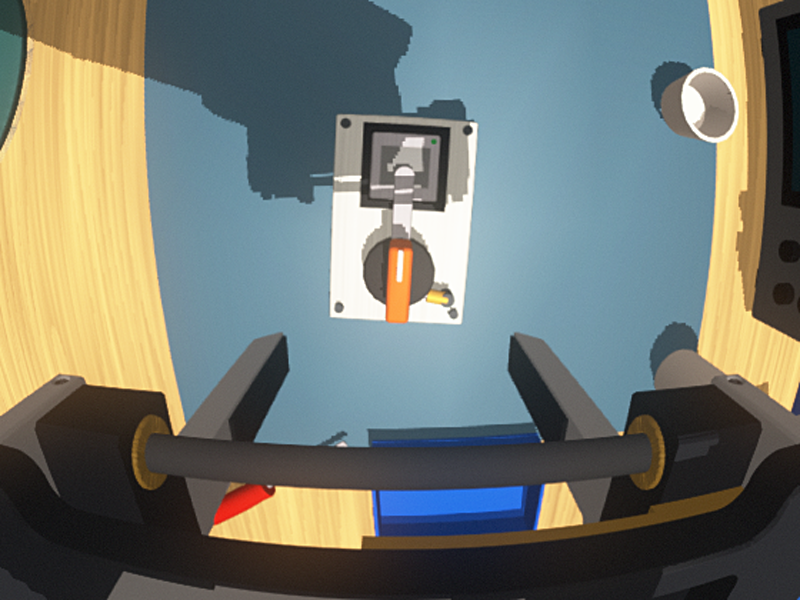

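The arm tip at (404,170) lies over the module centre at about (405,165). The module is in its nest, the knob stayed locked after release, and the gripper is clear. I'll hand in.

```bash
python3 -c "
from h import *
g=load('w2.png',True);P=lambda u,v,z:atz(g,u*.7,v*.7,z)
e=P(404,172,.041)-P(398,270,.041);print(np.degrees(np.arctan2(e[1],e[0])))
finish_job()"
```

```text
85.07142955489493
the job is handed in; nothing more can be done
```

The loaded fixture's knob is locked and the job is handed in, at about 7.6 s on the robot's clock.

I gripped the orange knob, turned it about 66° (1.15 rad) clockwise past the detent, let go and lifted clear.

- **Lock:** after release, the clamp arm measured about 85° in the wrist picture. It started at about 154–155°, so it has turned about 1.2 rad, which is the locked position, and it lies over the module.
- **Module and empty fixture:** the module is still in its nest. The gripper never went near the empty fixture, though I took no final picture of its knob.
- **Forces:** the measured forces stayed within about 2 N at every reading.

One move on the way down drifted about 5 mm sideways. I corrected it before gripping, and no check failed.

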